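# Wedge the diorama deck up to its height mark

## Robot

A 6-joint arm with a two-finger parallel gripper is mounted at the origin on the work surface. World frame = base frame: x ahead of the robot, y to its left, z up, the work surface at z = 0. Lengths are in mm, angles in rad, forces in N, time in s.
With the tool pointing down it reaches from about 300 to 775 mm from the base axis. Payload 14.6 kg.
Tool frame: the origin (TCP) lies between the finger pads; the fingertips stand 19 mm ahead of it and the grasp point (between the pads) is the TCP (manip.tcp_to_tips is the distance from the TCP to the fingertips, in mm); x points along the fingers, z is the direction in which the jaws open and shut, and the axes are right-handed (so a half turn about x gives the same grasp; the last joint's range is limited). The gripper opens to 94 mm and grips with 3 to 60 N. Pads are 16 mm wide; open, the fingers measure 119 mm over their backs; the gripper's body (75 mm by 177 mm) begins 78 mm behind the grasp point.
Start: joints at [-1.177, 0.3, 1.521, -0, 1.321, -0.067], TCP at [244.557, -492.626, 198.246] pointing down, gripper open.
Joint ranges: [-3.03, 3.03], [-0.79, 2.21], [0.23, 2.52], [-1.04, 4.18], [0, 3.07], [-2.55, 2.55]. Speed limits (rad/s): [2.22, 2.22, 2.57, 3.14, 3.14, 3.14].

## Interface

Orientations are given as [roll, pitch, yaw] about the fixed x, y, z axes, in that order (R = Rz(yaw) Ry(pitch) Rx(roll)).
In Python, from cell import manip gives the robot as it stands.
- The arm moves only by the tool jog_arm, never from a script. Its argument "moves" is a list that holds one entry, the list of rows, each a list of 6 numbers: the shift along the world's x, y, z in mm, then the turn, a rotation vector about the world's x, y, z in degrees. In form: [[[dx, dy, dz, wx, wy, wz], ...]]. A call has 1 to 5 rows; each row shifts and turns the pose as measured when the row begins; what a row does not reach is not made up. A row lasts 1/10 s, in which the tool goes at most 50 mm and 8.59 degrees, less where a joint would pass 70% of its speed; a pose out of reach is approached as far as the arm can. A call is refused whole if a number of a shift passes 50 or a number of a turn 8.59, either way. A call with a gripper value outside its range is refused whole. "gripper" is the opening, from -1 (shut) to 1 (fully open), set as the call begins (left out, the last holds). The fingers move at their own pace and stop on an object; "squeeze" is the grip in N (left out, the last holds). Time passes only in rows, so rows that do not move let the fingers close. It gives the time, the measured TCP pose, the force and the opening at its end, in the units of the state.
- manip.read_state(): the state, without advancing time (a new reading comes with each control period).
- manip.camera(name): name is "side" or "top" or "wrist"; returns (picture, depth): 420x560x3 uint8, blue, green, red; 420x560 float32, mm along the optical axis (not along the pixel's ray), 0 where there is no reading.
- manip.camera_params(name): a dict with "fx", "fy", "cx", "cy" (pixels), "rvec" (rotation vector, rad) and "tvec" (3), from world to camera coordinates, as OpenCV has them. Camera axes: x right, y down, z forward; pixel columns grow to the right and rows downward; lengths in mm; the calibration is good to about 2 mm. The wrist camera is an equidistant fisheye: a pixel r from the principal point sees the ray r / f radians off the axis. A picture is of the moment at which its call begins: read the wrist's pose just before it. camera_params takes no time and is no camera call; for the wrist camera it gives the pose at the moment of the call.
- manip.sign_off(): hands the job in, once; it reports no verdict.
The state is a dict: "clock": time; "joints": joint angles; "qd": joint speeds; "effort": joint torques, N m; "eef_pos": TCP position; "eef_rot": TCP orientation; "wrist_force": force on the tool from outside, world axes, zero at the start; "moment": the same for the moment, N m; "finger_gap": finger opening in mm.
Only numpy, scipy, OpenCV 4.12 (cv2) and the standard library are available. Lean on these libraries where they do the work, as an engineer would, in place of code of your own. Each camera call takes 0.05 s, during which the arm holds its last target. There are 200 camera calls.

## Task

A paint jar with a yellow lid stands in the wedge's channel of the hinged diorama stand: stand it upright in the empty half of the blue tray, beside the red-lidded jar. Then slide the wooden wedge, thin end first and flat on the bench, along the channel under the deck's front edge until the brass pointer is level with the red height mark, and leave the deck resting on the wedge there. Do not touch the deck, move the red mark, or disturb the other things on the bench.

Things in the scene. Friction and masses are not known exactly. Their poses are not given: they have to be found in the camera images.
- stand: Fixed hinged diorama stand. Origin: on the bench (z = 0) right below the axis of the deck's front lip, mid-width. Its x axis is the level direction in which the wedge slides in; z is up. Under the deck only 10 mm high rails, 63 mm apart, flank the wedge's way.
- channel_mouth (a point): Middle of the channel's open end on the bench, 85 mm before the lip (x = -85 mm of the stand). The channel is bare bench between two aluminium walls 28 mm high, 8 mm thick, 63 mm apart inside, from x = -60 to -5 mm of the stand; from -60 to -85 mm flared plates, 28 mm high, widen it to 85 mm inside (95 mm outside).
- gauge (a point): Top middle of the white gauge post, 64 mm over the bench, 12 x 14 mm, at x = 17 mm, y = -99 mm of the stand; its dark foot, 6 mm high, reaches y = -131 mm.
- deck: Wooden deck, 156 x 130 x 12 mm, about 0.45 kg, free hinge at its far edge. Origin on the hinge axis, 18 mm over the bench; x as the stand's when down. The rounded lip (radius 6 mm) has its axis 150 mm from the hinge; at rest 12 mm are clear below it. It rises 1 mm per 5 mm of wedge and stays by friction. A model van and wall on it reach 44 mm over its mid-plane, 20 to 110 mm from the hinge.
- pointer (a point): Outer tip of the brass pointer, a bar 7 mm wide and 3 mm thick that sticks out 47 mm sideways (to y = -112 mm of the stand) from the deck's front lip and passes just before the gauge post; its mid-thickness is at the lip's axis height, 18 mm over the bench with the deck down. It rises with the lip.
- mark (a point): Middle of the red height mark's face that looks to the pointer: a red bar 18 x 26 mm, 5 mm tall, on the gauge post. Its middle is 27 to 38 mm over the bench, different each time; the pointer must come level with it.
- wedge: Loose light-wood wedge with a blue thick end, 150 mm long, 55 mm wide, about 0.14 kg. Origin: centre of its flat underside; x points to the thin end. 6 mm thick at the thin end (x = +75 mm), 36 mm at the thick end (x = -75 mm), straight slope of 1 in 5; 21 mm thick at the middle. Centre of mass about 15 mm from the middle towards the thick end.
- jar: Loose closed paint jar with a yellow lid, 44 mm diameter, 62 mm high, about 0.11 kg, standing upright in the channel of the stand. Origin: centre of its underside.
- tray: Fixed shallow blue tray 140 x 100 mm, walls 12 mm high and 5 mm thick, floor 5 mm thick. Origin: centre of its underside. Its x axis is its long side: the red-lidded jar stands in the +x half (about x = +37 mm); the empty half is -x (stand the jar near x = -28 mm, y = 0).
- tray_jar: Bystander: red-lidded paint jar in the tray, 44 mm diameter, 62 mm high. Origin: centre of its underside.
- turntable: Bystander, fixed: black round turntable 116 mm diameter, 28 mm high. Origin: centre of its underside.
- putty: Bystander: low jar with white lid and green label, 50 mm diameter, 50 mm high, beside the channel. Origin: centre of its underside.
- dropper: Bystander: bottle with orange label and black cap, 30 mm diameter, 85 mm high, beside the channel's mouth. Origin: centre of its underside.
- spray_can: Bystander: blue spray can, 52 mm diameter, 170 mm high. Origin: centre of its underside.
- varnish: Bystander: bottle with yellow label and white cap, 42 mm diameter, 110 mm high. Origin: centre of its underside.
- mouse: Bystander: grey computer mouse 105 x 62 x 32 mm. Origin: centre of its underside.
- screwdriver: Bystander: lying screwdriver with red handle, 170 mm long along its x axis. Origin: about its middle.
Not all that is in view belongs to the job. Leave any purple or turquoise look-alike of the jar alone.

How it is judged (in metres and radians):
On the way, in this order (a step that is already met when the one before it is completed fails the run):
1. the yellow-lidded jar stands upright in the empty half of the tray (x of jar in the frame of tray between -0.05 and -0.006 m and y of jar in the frame of tray between -0.032 and 0.032 m and z of jar in the frame of tray between 0.002 and 0.01 m and angle between jar's own z axis and vertical below 0.1 rad and linear speed of jar below 0.02 m/s and contact force between the fingers and jar below 0.1 N), for 0.2 s.
2. the wedge carries the deck with the pointer level with the red mark (z of pointer in the frame of mark between -0.0025 and 0.0025 m and contact force between wedge and deck above 0.3 N), for 0.3 s.
At the end, for the whole second after the job is handed in: Jar still and upright (0.1 rad) on the tray floor, 6 to 50 mm into its -x half and within 32 mm of the centre line; wedge still, flat on the bench in the channel, its middle from 20 mm before to 75 mm beyond the lip, carrying the deck (over 0.3 N); pointer within 2.5 mm of the mark's height (all of step 2 and x of jar in the frame of tray between -0.05 and -0.006 m and y of jar in the frame of tray between -0.032 and 0.032 m and z of jar in the frame of tray between 0.002 and 0.01 m and angle between jar's own z axis and vertical below 0.1 rad and linear speed of jar below 0.02 m/s and angle between wedge's own z axis and vertical below 0.06 rad and height (world z) of wedge below 0.005 m and x of wedge in the frame of stand between -0.02 and 0.075 m and linear speed of wedge below 0.01 m/s and angular speed of deck below 0.05 rad/s); the robot touches nothing.
It fails at once if a bystander was shifted by more than 20 mm (distance of any of tray_jar, putty, dropper, spray_can, varnish, mouse, screwdriver from where it was at the start of the episode above 0.02 m).
It fails at once if the robot pressed on the deck (over 2 N) (contact force between any of the fingers, the arm and deck above 2 N).
It fails at once if the red mark was moved by more than 2 mm (distance of mark from where it was at the start of the episode above 0.002 m).
It also fails if it takes over 72 s, if anything falls off the work surface, if the arm or the gripper's body presses on something with over 40 N, if the wrist force passes 120 N, or if a joint passes its speed limit or range.

## Working session

There is one attempt and no reset: what is moved stays moved. The work goes in short steps, Python scripts to look and compute and a tool call to move; the robot and the scene stay as the last step left them, time stands still between calls to the robot, and variables do not carry over. Pictures are saved under pics/ and viewed, about 8 in all and at most 12, crops included, and the job is handed in when it is done.

Besides the shell and the picture viewer there is one more tool, called in YAML: its name, and indented under it one key for each argument. jog_arm: Moves the arm, as the interface text tells. Its arguments: {"type":"object","properties":{"moves":{"type":"array","items":{"type":"array","items":{"type":"array","items":{"type":"number"}}}},"gripper":{"type":"number"},"squeeze":{"type":"number"}},"required":["moves"]}

```bash
mkdir -p pics; ls; cat > h.py <<'E'
import numpy as np, cv2
from cell import manip
def snap(n):
    p=manip.camera_params(n); im,d=manip.camera(n)
    return np.ascontiguousarray(im),d,p
def world(p,d,u,v):  # depth -> world (pinhole cams)
    R=cv2.Rodrigues(np.array(p['rvec'],float))[0]; t=np.array(p['tvec'],float).ravel()
    u=np.asarray(u,float);v=np.asarray(v,float);d=np.asarray(d,float)
    c=np.stack([(u-p['cx'])/p['fx']*d,(v-p['cy'])/p['fy']*d,d],-1)
    return (c-t)@R
def plane(p,u,v,z): # ray to plane z
    R=cv2.Rodrigues(np.array(p['rvec'],float))[0]; t=np.array(p['tvec'],float).ravel()
    C=-R.T@t; r=np.stack([(np.asarray(u,float)-p['cx'])/p['fx'],(np.asarray(v,float)-p['cy'])/p['fy'],np.ones(np.shape(u))],-1)@R
    return C+r*((z-C[2])/r[...,2])[...,None]
E
python3 - <<'E'
from h import *
for n in('top','side'):
    im,d,p=snap(n); cv2.imwrite(f'pics/{n}0.png',im); np.savez(f'{n}0.npz',im=im,d=d); print(n,p,(d==0).mean())
print(manip.read_state())
E
```

```text
pics
top {'fx': 465.70321626766895, 'fy': 465.70321626766895, 'cx': 285.71146421791923, 'cy': 214.96206328990158, 'rvec': array([ 2.16001286, -2.16166979,  0.12121964]), 'tvec': array([ -22.21887374,  569.95078262, 1549.42899115])} 0.003903061224489796
side {'fx': 452.96241782798825, 'fy': 452.96241782798825, 'cx': 268.04612844541873, 'cy': 210.97941078718117, 'rvec': array([ 2.23581067, -0.22359021,  0.10273928]), 'tvec': array([-600.21280149,   90.68261875, 1285.53984781])} 0.004102891156462585
{'clock': 0.1, 'joints': array([-1.17660428e+00,  3.00440106e-01,  1.52149018e+00,  1.72015114e-05,
        1.32070537e+00, -6.65832775e-02]), 'qd': array([-9.26910376e-04, -4.58896592e-04, -6.74854473e-04, -5.22253485e-04,
       -2.52611834e-04,  9.37664659e-05]), 'effort': array([ 7.98568253e-04, -5.32645333e+01, -3.53280294e+01,  7.08952686e-02,
        2.35057133e-02, -9.02219108e-05]), 'eef_pos': array([ 244.47354302, -492.41888653,  197.74179028]), 'eef_rot': array([3.05903571, 1.5697532 , 1.94901045]), 'wrist_force': array([ 0.61826936, -0.56422649,  0.14413908]), 'moment': array([ 0.01090491,  0.03496015, -0.02490581]), 'finger_gap': 93.98704695521597}
```

View pics/top0.png

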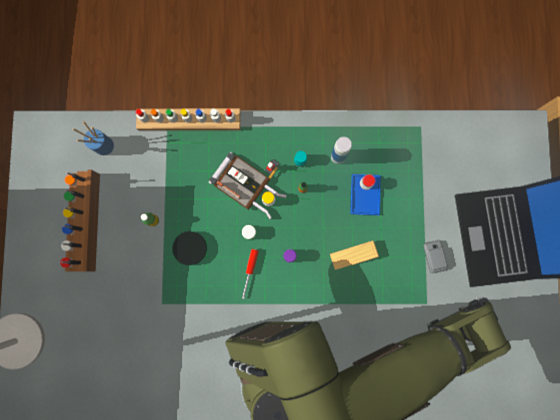

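View pics/side0.png

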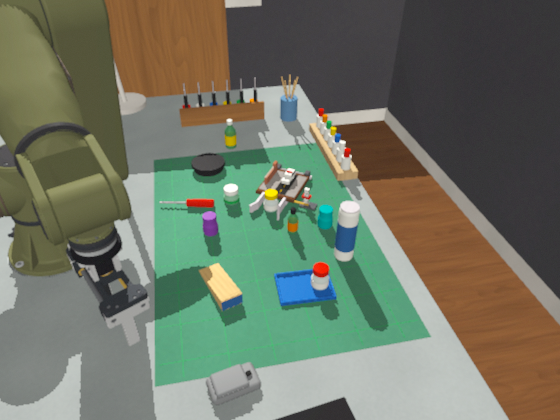

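Top: the yellow lid is at (268,198), in the mouth of the stand. Things it could be confused with are the purple jar (290,255), turquoise jar (301,158), white-lidded putty (249,232), red-lidded tray jar (368,182) and the yellow-labelled varnish (150,218). My choice is the yellow lid. Next is a close crop and some measurements.

```bash
cat > m.py <<'E'
from h import *
import sys
for n,box in(('top',(190,120,400,290)),('side',(180,150,360,310))):
    f=np.load(f'{n}0.npz'); im,d=f['im'],f['d']; p=manip.camera_params(n)
    hsv=cv2.cvtColor(im,cv2.COLOR_BGR2HSV)
    cols={'yellow':((22,150,150),(32,255,255)),'red':((0,190,120),(4,255,255)),'purple':((135,120,60),(155,255,255)),'turq':((85,150,80),(95,255,255)),'blue':((108,180,80),(122,255,255)),'wood':((12,60,150),(22,160,255)),'white':((0,0,200),(180,30,255))}
    x0,y0,x1,y1=(120,120,440,310) if n=='top' else (150,120,400,360)
    for c,(a,b) in cols.items():
        m=cv2.inRange(hsv,a,b); mm=np.zeros_like(m); mm[y0:y1,x0:x1]=m[y0:y1,x0:x1]
        k,l,s,ce=cv2.connectedComponentsWithStats(mm)
        for i in range(1,k):
            if s[i,4]<15: continue
            v,u=np.nonzero((l==i)&(d>0)); w=world(p,d[v,u],u,v)
            print(n,c,ce[i].round(1),s[i,4],'med',np.median(w,0).round(0),'z95',np.percentile(w[:,2],95).round(0))
    x0,y0,x1,y1=box; cv2.imwrite(f'pics/c_{n}.png',cv2.resize(im[y0:y1,x0:x1],None,fx=3,fy=3,interpolation=cv2.INTER_CUBIC))
a,b=[cv2.imread(f'pics/c_{n}.png') for n in('top','side')]
cv2.imwrite('pics/crop1.png',a)
E
python3 m.py
```

```text
top yellow [267.6 197.2] 111 med [626.  37.  63.] z95 68.0
top red [368.4 180.2] 88 med [ 683. -299.   69.] z95 73.0
top red [251.5 261.1] 156 med [414.  94.  25.] z95 31.0
top purple [289.5 255.4] 118 med [433. -35.  63.] z95 69.0
top turq [300.  158.1] 160 med [760. -71.  62.] z95 68.0
top blue [366.  198.1] 787 med [ 628. -300.    7.] z95 16.0
top blue [351.6 192.9] 28 med [ 649. -252.   12.] z95 17.0
top wood [185.4 124.7] 645 med [886. 331.  31.] z95 37.0
top wood [354.5 254.5] 732 med [ 435. -257.   23.] z95 37.0
top white [342.4 144.6] 184 med [ 777. -201.  171.] z95 177.0
top white [220.6 167.2] 86 med [739. 204.  13.] z95 28.0
top white [232.1 171.1] 44 med [717. 159.  54.] z95 62.0
top white [241.  177.9] 53 med [695. 129.  46.] z95 58.0
top white [361.5 184.1] 18 med [ 675. -280.   34.] z95 45.0
top white [269.5 188.6] 29 med [662.  35.  29.] z95 33.0
top white [261.2 208.5] 49 med [594.  62.  28.] z95 35.0
top white [143.4 216.5] 31 med [555. 437. 110.] z95 116.0
top white [248.1 231.3] 142 med [514. 104.  52.] z95 56.0
side yellow [333. 130.] 43 med [910. 311.  94.] z95 
[... 421 characters left out ...]
turq [325.  216.7] 326 med [763. -89.  39.] z95 64.0
side wood [334.7 157.6] 584 med [890. 197.  29.] z95 33.0
side wood [219.6 283.3] 856 med [ 434. -268.   23.] z95 35.0
side white [341.8 142. ] 22 med [910. 214. 100.] z95 103.0
side white [290.9 169.3] 19 med [719. 156.  54.] z95 57.0
side white [287.3 173.6] 24 med [703. 133.  53.] z95 57.0
side white [284.7 179.6] 33 med [690. 116.  42.] z95 45.0
side white [230.3 187.9] 109 med [512.  97.  50.] z95 53.0
side white [306.8 188.6] 15 med [738.  26.  63.] z95 66.0
side white [257.  199.1] 47 med [590.  55.  28.] z95 30.0
side white [281.5 201.3] 23 med [660.  28.  28.] z95 30.0
side white [349.8 207.8] 255 med [ 779. -212.  170.] z95 172.0
```

View pics/crop1.png

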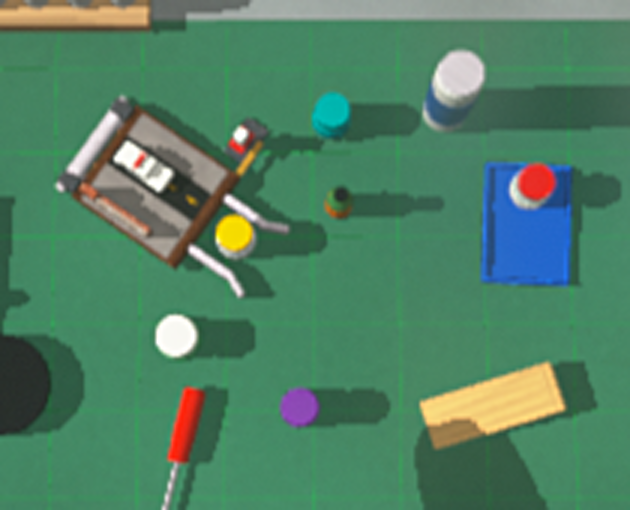

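The crop confirms it: the yellow lid at crop (234,235) stands between the two white channel walls, and the dropper is at (338,200). The gauge with its red mark is at (246,135). I'll raise the arm and go over the stand for a wrist view.

jog_arm:
  moves:
    - [[0, 0, 45, 0, 0, 0], [0, 0, 45, 0, 0, 0], [28, 40, 0, 0, 0, 3], [28, 40, 0, 0, 0, 3], [28, 40, 0, 0, 0, 3]]

```text
clock: 0.6
eef_pos: [327.1, -371.1, 288.3]
eef_rot: [3.12, 1.565, 2.163]
wrist_force: [0.9, -0.3, -0.5]
finger_gap: 93.8
```

jog_arm:
  moves:
    - [[28, 40, 0, 0, 0, 3], [28, 40, 0, 0, 0, 3], [28, 40, 0, 0, 0, 3], [28, 40, 0, 0, 0, 3], [28, 40, 0, 0, 0, 3]]

```text
clock: 1.1
eef_pos: [468.7, -164.2, 287.9]
eef_rot: [3.139, 1.564, 2.454]
wrist_force: [0.1, -1.3, 0.3]
finger_gap: 94.3
```

jog_arm:
  moves:
    - [[28, 40, 0, 0, 0, 3], [28, 40, 0, 0, 0, 3], [28, 40, 0, 0, 0, 0], [0, 0, 0, 0, 0, 0], [0, 0, 0, 0, 0, 0]]

```text
clock: 1.6
eef_pos: [555.0, -35.4, 285.8]
eef_rot: [-3.041, 1.561, 2.675]
wrist_force: [0.6, -0.9, -1.0]
finger_gap: 94.1
```

```bash
cat >> h.py <<'E'
def wray(p,u,v): # fisheye rays in world, and centre
    R=cv2.Rodrigues(np.array(p['rvec'],float))[0]; t=np.array(p['tvec'],float).ravel()
    a=(np.asarray(u,float)-p['cx'])/p['fx'];b=(np.asarray(v,float)-p['cy'])/p['fy'];th=np.hypot(a,b)+1e-9
    c=np.stack([a/th*np.sin(th),b/th*np.sin(th),np.cos(th)],-1)
    return -R.T@t, c@R
def wplane(p,u,v,z):
    C,r=wray(p,u,v); return C+r*((z-C[2])/r[...,2])[...,None]
def wproj(p,P):
    R=cv2.Rodrigues(np.array(p['rvec'],float))[0]; t=np.array(p['tvec'],float).ravel()
    c=np.asarray(P,float)@R.T+t; r=np.hypot(c[...,0],c[...,1]); th=np.arctan2(r,c[...,2])
    return np.stack([p['cx']+p['fx']*th*c[...,0]/r,p['cy']+p['fy']*th*c[...,1]/r],-1)
def wdepth(p,d,u,v):
    C,r=wray(p,u,v); R=cv2.Rodrigues(np.array(p['rvec'],float))[0]
    return C+r*(np.asarray(d,float)/(r@R[2]))[...,None]
def jaw():
    from scipy.spatial.transform import Rotation as Ro
    s=manip.read_state(); M=Ro.from_euler('xyz',s['eef_rot']).as_matrix()
    return s['clock'],s['eef_pos'].round(1),'jaw deg',np.degrees(np.arctan2(M[1,2],M[0,2])).round(2),'down',M[:,0].round(3),'F',s['wrist_force'].round(1),'gap',round(float(s['finger_gap']),1)
def wsnap(name):
    im,d,p=snap('wrist'); np.savez(name+'.npz',im=im,d=d,**{k:np.array(v) for k,v in p.items()}); cv2.imwrite(f'pics/{name}.png',im); return im,d,p
def load(name):
    f=np.load(name+'.npz'); return f['im'],f['d'],{k:f[k] for k in('fx','fy','cx','cy','rvec','tvec')}
E
python3 -c "
from h import *
print(jaw()); im,d,p=wsnap('w1'); print(p, wray(p,280,210)[0], (d>0).mean())"
```

```text
(1.6, array([555. , -35.4, 285.8]), 'jaw deg', np.float64(-32.48), 'down', array([-0.009,  0.005, -1.   ]), 'F', array([ 0.6, -0.9, -1. ]), 'gap', 94.1)
{'fx': 325.19226210127806, 'fy': 325.19226210127806, 'cx': 280.67204742211163, 'cy': 208.39917334701985, 'rvec': array([-2.74853768,  0.79806552,  0.13261284]), 'tvec': array([-483.25345677,  198.67575179,  556.69085559])} [600.13077713  33.11297676 470.80489339] 0.9963222789115647
```

View pics/w1.png

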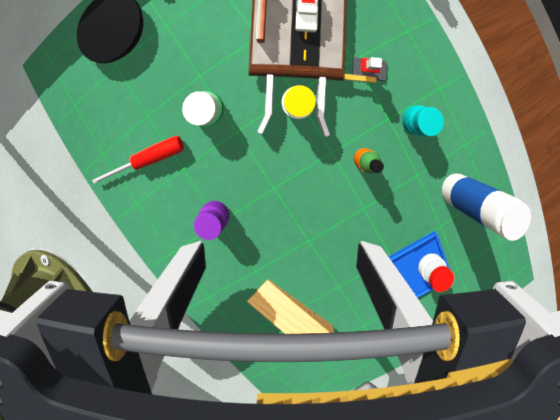

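The wrist view shows everything: the yellow lid at (299,101), the walls at x≈268 and 323, and the gauge and mark at (372,65). The pointer is at (360,78), the dropper at (369,161), the tray at (420,262) and the wedge at (290,308).

```bash
cat > m2.py <<'E'
from h import *
im,d,p=load('w1')
V,U=np.mgrid[0:420,0:560]; W=wdepth(p,d,U,V); hsv=cv2.cvtColor(im,cv2.COLOR_BGR2HSV)
# bench check
print('bench z',W[190,330],W[60,180],W[235,300])
m=cv2.inRange(hsv,(22,150,150),(32,255,255))>0; m[:70]=0;m[200:]=0
m&=W[...,2]>58
v,u=np.nonzero(m); (c,r)=cv2.minEnclosingCircle(np.stack([u,v],1).astype(np.float32)); print('lid px',c,r,wplane(p,c[0],c[1],62.),W[m].mean(0))
# walls
wl=[]
for a,b in((255,285),(310,335)):
    m=np.zeros((420,560),bool); m[76:140,a:b]=True
    m&=(np.abs(W[...,2]-28)<3)&(hsv[...,1]<60)&(hsv[...,2]>150)
    P=W[m]; print('wall n',m.sum(),P[:,2].mean()); wl.append((m,P))
for m,P in wl:
    v,u=np.nonzero(m); Q=wplane(p,u,v,28.)[:,:2]; s=v<104
    vx,vy,x,y=cv2.fitLine(Q[s].astype(np.float32),cv2.DIST_HUBER,0,.01,.01).ravel(); print('line',x,y,'yaw',np.degrees(np.arctan2(vy,vx)), 'ext', ((Q-[x,y])@[vx,vy]).min(),((Q-[x,y])@[vx,vy]).max())
# deck front edge & red mark
m=cv2.inRange(hsv,(0,150,100),(6,255,255))>0; m[:50]=0;m[80:]=0;m[:,:350]=0;m[:,395:]=0
v,u=np.nonzero(m); print('mark px',u.min(),u.max(),v.min(),v.max(),m.sum(),'z',np.percentile(W[m][:,2],[5,25,50,75,95]).round(1),np.median(W[m],0))
x0,y0=210,40
cv2.imwrite('pics/z1.png',cv2.resize(im[40:180,230:410],None,fx=4,fy=4,interpolation=cv2.INTER_CUBIC))
E
python3 m2.py
```

```text
bench z [597.78171189 -98.74337743  -1.42597786] [ 5.17045272e+02  1.87732890e+02 -3.45515476e-01] [ 5.22079107e+02 -1.35782091e+02 -4.85275619e-01]
lid px (299.5, 101.0) 15.787753105163574 [624.57911965  36.62536143  62.        ] [624.56360369  36.8123746   63.86056082]
wall n 314 26.711713364093008
wall n 299 26.614355303482235
line 601.0552 71.76755 yaw 54.907784 ext -58.43465363087236 18.636349993317616
line 660.1044 33.99451 yaw 54.782497 ext -61.03381518029539 18.09244556452655
mark px 361 379 58 72 117 z [26.4 35.1 36.1 37.  38.5] [728.7808915   31.91542302  36.09903326]
```

View pics/z1.png

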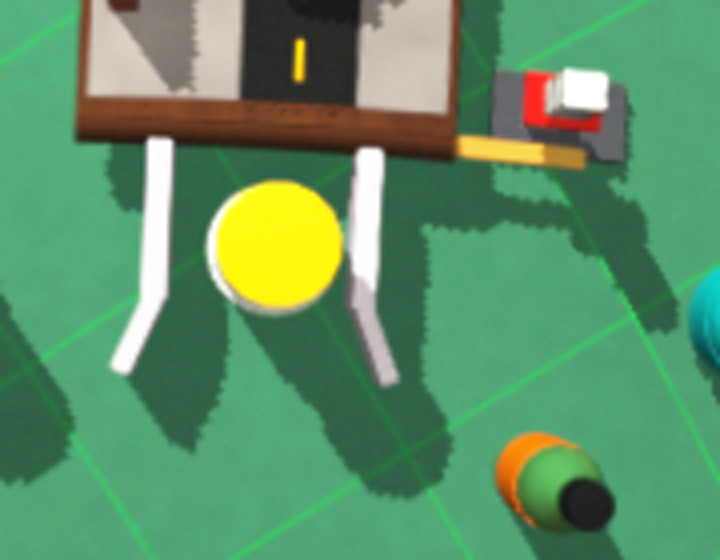

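jog_arm:
  moves:
    - [[35, 34, 0, -0.3, -0.5, -1.3], [35, 34, 0, 0, 0, -1.3], [0, 4, -48, 0, 0, 0], [0, 0, -48, 0, 0, 0], [0, 0, -48, 0, 0, 0]]

```text
clock: 2.15
eef_pos: [629.8, 32.1, 148.0]
eef_rot: [0.554, 1.551, -0.07]
wrist_force: [1.3, -0.4, 0.3]
finger_gap: 94.3
```

```bash
cat > m3.py <<'E'
from h import *
print(jaw()); im,d,p=wsnap('w2'); hsv=cv2.cvtColor(im,cv2.COLOR_BGR2HSV)
m=cv2.inRange(hsv,(22,150,120),(32,255,255))
k,l,s,c=cv2.connectedComponentsWithStats(m); i=1+np.argmax(s[1:,4]); v,u=np.nonzero(l==i); print(s[i])
Q=wplane(p,u,v,62.); h=cv2.convexHull(Q[:,:2].astype(np.float32)); print(cv2.minEnclosingCircle(h), Q[:,:2].mean(0))
E
python3 m3.py
```

```text
(2.15, array([629.8,  32.1, 148. ]), 'jaw deg', np.float64(-35.77), 'down', array([ 0.019, -0.001, -1.   ]), 'F', array([ 1.3, -0.4,  0.3]), 'gap', 94.3)
[ 250  184   45   45 1608]
((626.145751953125, 38.682918548583984), 20.627004623413086) [626.25535922  38.86602719]
```

jog_arm:
  moves:
    - [[-4, 6, -10, 0, 1, 0.7], [0, 0, 0, 0, 0, 0], [0, 0, -40, 0, 0, 0], [0, 0, -40, 0, 0, 0], [0, 0, 0, 0, 0, 0]]

```text
clock: 2.7
eef_pos: [624.8, 34.8, 55.2]
eef_rot: [-2.09, 1.567, -2.706]
wrist_force: [-0.5, -0.3, 0.4]
finger_gap: 93.9
```

```bash
python3 -c "
from h import *
print(jaw())"
```

```text
(2.7, array([624.8,  34.8,  55.2]), 'jaw deg', np.float64(-35.26), 'down', array([-0.003, -0.002, -1.   ]), 'F', array([-0.5, -0.3,  0.4]), 'gap', 93.9)
```

jog_arm:
  moves:
    - [[1, 3, -4, 0, 0, 0], [0, 0, 0, 0, 0, 0], [0, 0, 0, 0, 0, 0], [0, 0, 0, 0, 0, 0], [0, 0, 0, 0, 0, 0]]
  gripper: -1
  squeeze: 15

```text
clock: 3.2
eef_pos: [630.6, 37.7, 62.2]
eef_rot: [0.466, 1.561, -0.15]
wrist_force: [0.6, 0.4, 0.7]
finger_gap: 57.4
```

jog_arm:
  moves:
    - [[0, 0, 0, 0, 0, 0], [0, 0, 0, 0, 0, 0], [0, 0, 0, 0, 0, 0], [0, 0, 10, 0, 0, 0], [0, 0, 30, 0, 0, 0]]

```text
clock: 3.7
eef_pos: [628.9, 37.6, 100.7]
eef_rot: [0.242, 1.567, -0.374]
wrist_force: [-0.1, -0.2, -0.1]
finger_gap: 17.2
```

```bash
python3 -c "
from h import *
print(jaw()); im,d,p=wsnap('w3'); print(jaw())"
```

```text
(3.7, array([628.9,  37.6, 100.7]), 'jaw deg', np.float64(-35.29), 'down', array([ 0.004, -0.002, -1.   ]), 'F', array([-0.1, -0.2, -0.1]), 'gap', 17.2)
(3.75, array([631.5,  37.7, 107.7]), 'jaw deg', np.float64(-35.29), 'down', array([ 0.013, -0.001, -1.   ]), 'F', array([ 1.1, -0.4,  4.6]), 'gap', 13.5)
```

View pics/w3.png

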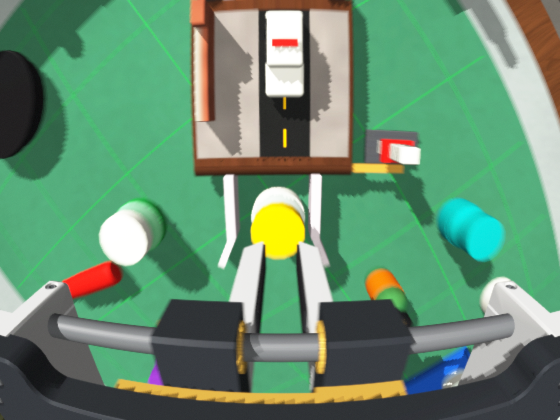

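The jar is still upright in the channel at (277,228), so the fingers hadn't closed before I lifted. I'll reopen, then hold to see how the arm drifts.

jog_arm:
  moves:
    - [[0, 0, 0, 0, 0, 0], [0, 0, 0, 0, 0, 0], [0, 0, 0, 0, 0, 0], [0, 0, 0, 0, 0, 0], [0, 0, 0, 0, 0, 0]]
  gripper: 1

```text
clock: 4.25
eef_pos: [631.6, 37.7, 108.5]
eef_rot: [0.507, 1.557, -0.109]
wrist_force: [0.7, 0.6, -0.1]
finger_gap: 50.4
```

jog_arm:
  moves:
    - [[0, 0, 0, 0, 0, 0], [0, 0, 0, 0, 0, 0], [0, 0, 0, 0, 0, 0], [0, 0, 0, 0, 0, 0], [0, 0, 0, 0, 0, 0]]

```text
clock: 4.75
eef_pos: [631.2, 37.7, 107.3]
eef_rot: [0.487, 1.559, -0.129]
wrist_force: [-0.6, -0.1, 1.1]
finger_gap: 90.1
```

```bash
sed -i "s/'w2'/'w4'/" m3.py; python3 m3.py; python3 -c "
from h import *
print(jaw())"
```

```text
(4.75, array([631.2,  37.7, 107.3]), 'jaw deg', np.float64(-35.28), 'down', array([ 0.012, -0.002, -1.   ]), 'F', array([-0.6, -0.1,  1.1]), 'gap', 90.1)
[ 249  201   52   53 2182]
((626.1995849609375, 38.65531539916992), 21.251144409179688) [626.21374446  38.87008939]
(4.8, array([631.2,  37.7, 107.4]), 'jaw deg', np.float64(-35.29), 'down', array([ 0.012, -0.001, -1.   ]), 'F', array([ 0.3, -0.5, -0.8]), 'gap', 92.6)
```

jog_arm:
  moves:
    - [[-5, 1, -15, 0, 0.7, 0], [0, 0, -15, 0, 0, 0], [0, 0, -15, 0, 0, 0], [0, 0, 0, 0, 0, 0], [0, 0, 0, 0, 0, 0]]

```text
clock: 5.3
eef_pos: [624.6, 38.8, 56.7]
eef_rot: [-2.176, 1.566, -2.792]
wrist_force: [0.1, 0.5, -0.0]
finger_gap: 94.0
```

jog_arm:
  moves:
    - [[1, 0, -5, 0, 0, 0], [0, 0, 0, 0, 0, 0], [0, 0, 0, 0, 0, 0], [0, 0, 0, 0, 0, 0], [0, 0, 0, 0, 0, 0]]
  gripper: -1
  squeeze: 15

```text
clock: 5.8
eef_pos: [626.5, 38.8, 52.5]
eef_rot: [-1.902, 1.568, -2.517]
wrist_force: [0.2, 0.1, 0.4]
finger_gap: 57.4
```

jog_arm:
  moves:
    - [[0, 0, 0, 0, 0, 0], [0, 0, 0, 0, 0, 0], [0, 0, 0, 0, 0, 0], [0, 0, 0, 0, 0, 0], [0, 0, 0, 0, 0, 0]]

```text
clock: 6.3
eef_pos: [626.7, 38.8, 52.9]
eef_rot: [-1.691, 1.569, -2.306]
wrist_force: [0.8, 1.4, -0.6]
finger_gap: 38.9
```

jog_arm:
  moves:
    - [[0, 0, 0, 0, 0, 0], [0, 0, 20, 0, 0, 0], [0, 0, 30, 0, 0, 0], [0, 0, 40, 0, 0, 0], [0, 0, 40, 0, 0, 0]]

```text
clock: 6.8
eef_pos: [622.9, 38.7, 180.0]
eef_rot: [-2.42, 1.556, -3.035]
wrist_force: [1.1, 0.4, -0.7]
finger_gap: 38.5
```

```bash
cat > m4.py <<'E'
from h import *
print(jaw())
im,d,p=load('w1')
V,U=np.mgrid[0:420,0:560]; W=wdepth(p,d,U,V); hsv=cv2.cvtColor(im,cv2.COLOR_BGR2HSV)
# tray: blue, floor z 5 and walls 12
m=cv2.inRange(hsv,(105,150,60),(125,255,255))>0; m[:225]=0; m[:,:385]=0; m[:,460:]=0
print('tray n',m.sum(),'z pct',np.percentile(W[m][:,2],[5,50,95]).round(1))
v,u=np.nonzero(m); Q=wplane(p,u,v,12.)[:,:2]; h=cv2.convexHull(Q.astype(np.float32)).reshape(-1,2); print('wrist hull',cv2.minAreaRect(h)); print(h.round(0).tolist())
# top cam tray
for n in('top','side'):
    f=np.load(n+'0.npz'); im,d=f['im'],f['d']; p=manip.camera_params(n); hsv=cv2.cvtColor(im,cv2.COLOR_BGR2HSV)
    m=cv2.inRange(hsv,(106,170,60),(122,255,255))
    k,l,s,c=cv2.connectedComponentsWithStats(m)
    for i in range(1,k):
        if s[i,4]>300 and (n=='side' and 270<c[i][0]<340 and c[i][1]>265 or n=='top' and 345<c[i][0]<385):
            v,u=np.nonzero(l==i); Q=plane(p,u,v,12.)[:,:2]; print(n,cv2.minAreaRect(cv2.convexHull(Q.astype(np.float32))))
    m=cv2.inRange(hsv,(0,190,120),(4,255,255)); m[:,:310]=0; m[:170]=0 if n=='top' else m[:170]
    if n=='side': m[:255]=0
    v,u=np.nonzero(m); print(n,'redlid',plane(p,u.mean(),v.mean(),62.))
E
python3 m4.py
```

```text
(6.8, array([622.9,  38.7, 180. ]), 'jaw deg', np.float64(-35.29), 'down', array([-0.014, -0.002, -1.   ]), 'F', array([ 1.1,  0.4, -0.7]), 'gap', 38.5)
tray n 1515 z pct [ 2.   3.9 10.8]
wrist hull ((668.330322265625, -294.878173828125), (105.48477935791016, 88.15593719482422), 88.45381164550781)
[[713.0, -261.0], [713.0, -252.0], [711.0, -247.0], [710.0, -246.0], [708.0, -245.0], [673.0, -243.0], [656.0, -242.0], [643.0, -241.0], [630.0, -241.0], [628.0, -242.0], [626.0, -242.0], [636.0, -337.0], [637.0, -340.0], [638.0, -343.0], [639.0, -346.0], [657.0, -347.0], [664.0, -347.0], [666.0, -346.0], [711.0, -322.0], [713.0, -278.0]]
top ((644.549560546875, -297.10736083984375), (99.76653289794922, 138.9451141357422), 87.1552963256836)
top redlid [ 683.94775893 -300.75620658   62.        ]
side ((642.4096069335938, -329.1332092285156), (56.58134460449219, 135.54490661621094), 87.51885223388672)
side redlid [ 682.94348726 -305.89476365   62.        ]
```

jog_arm:
  moves:
    - [[0, -40, 0, 0, 0, -7.2], [0, -42, 0, 0, 0, -7.2], [0, -42, 0, 0, 0, -7.2], [0, -42, 0, 0, 0, -7.2], [0, -42, 0, 0, 0, -7.2]]

```text
clock: 7.3
eef_pos: [624.3, -170.8, 187.7]
eef_rot: [-2.647, 1.567, 2.379]
wrist_force: [0.3, 0.5, -1.2]
finger_gap: 38.6
```

jog_arm:
  moves:
    - [[0, -40, 0, 0, 0, -7.2], [0, -36, 0, 0, 0, -7.2], [0, -20, 0, 0, 0, -7.2], [0, 0, 0, 0, 0, 0], [0, 0, 0, 0, 0, 0]]

```text
clock: 7.8
eef_pos: [622.0, -276.0, 186.1]
eef_rot: [-2.326, 1.566, 2.3]
wrist_force: [-0.1, 0.6, -0.0]
finger_gap: 38.8
```

```bash
python3 -c "
from h import *
print(jaw())"
```

```text
(7.8, array([ 622. , -276. ,  186.1]), 'jaw deg', np.float64(-94.98), 'down', array([-0.003,  0.004, -1.   ]), 'F', array([-0.1,  0.6, -0. ]), 'gap', 38.8)
```

jog_arm:
  moves:
    - [[-6, -19, 0, 0.2, 0, 1.5], [0, 0, -40, 0, 0, 0], [0, 0, -40, 0, 0, 0], [0, 0, -20, 0, 0, 0], [0, 0, 0, 0, 0, 0]]

```text
clock: 8.3
eef_pos: [617.1, -289.4, 84.6]
eef_rot: [-2.918, 1.564, 1.753]
wrist_force: [-0.2, -0.1, -1.5]
finger_gap: 38.9
```

jog_arm:
  moves:
    - [[0, 0, 0, 0, 0, 0], [0, 0, 0, 0, 0, 0]]

```text
clock: 8.5
eef_pos: [618.1, -288.0, 86.7]
eef_rot: [-3.13, 1.565, 1.546]
wrist_force: [-0.5, 0.3, -0.6]
finger_gap: 38.5
```

```bash
python3 -c "
from h import *
print(jaw()); im,d,p=wsnap('w5'); print(jaw())"
```

```text
(8.5, array([ 618.1, -288. ,   86.7]), 'jaw deg', np.float64(-92.12), 'down', array([ 0.   ,  0.006, -1.   ]), 'F', array([-0.5,  0.3, -0.6]), 'gap', 38.5)
(8.55, array([ 618.3, -288.1,   87.2]), 'jaw deg', np.float64(-92.13), 'down', array([ 0.001,  0.006, -1.   ]), 'F', array([ 0.2,  0.5, -0.9]), 'gap', 39.1)
```

View pics/w5.png

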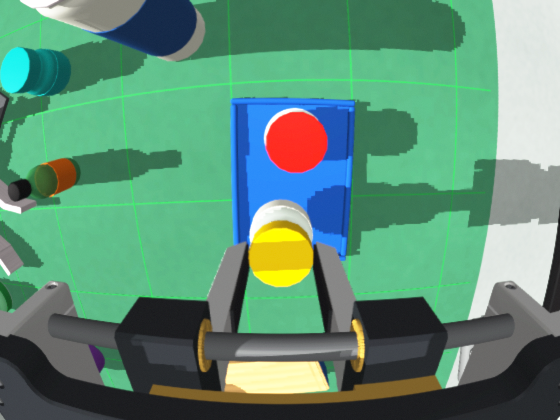

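The jar is held upright over the empty half. I'll refine the tray from its corners at (233,100) and (354,101), then lower.

```bash
python3 -c "
from h import *
im,d,p=load('w5')
P=wplane(p,np.array([233,354,235,344]),np.array([100,101,243,257]),12.)[:,:2]; print(P.round(1)); a=(P[1]-P[0]);L=np.hypot(*a);print('w',L); yv=-a/L; xv=np.array([yv[1],-yv[0]]); c=(P[0]+P[1])/2-70*xv; print('c',c,'yaw',np.degrees(np.arctan2(xv[1],xv[0])),'target',c-28*xv)
q=wplane(p,297.,142.,62.)[:2]-c; print('red in tray',q@xv,q@yv); 
print('lid',wplane(p,281.,254.,96.))"
```

```text
[[ 713.3 -254.5]
 [ 709.7 -350.6]
 [ 592.4 -247.9]
 [ 575.4 -343.6]]
w 96.16240618777707
c [ 641.54363403 -299.96988858] yaw -2.106696341762817 target [ 613.56255911 -298.94059449]
red in tray 40.127286649069234 -0.42927098678115083
lid [ 619.36694069 -289.45461136   96.        ]
```

jog_arm:
  moves:
    - [[-4, -8, -8, 0.3, 0, 0], [0, 0, -8, 0, 0, 0], [0, 0, -6, 0, 0, 0], [0, 0, 0, 0, 0, 0], [0, 0, 0, 0, 0, 0]]

```text
clock: 9.05
eef_pos: [614.7, -297.4, 65.8]
eef_rot: [2.785, 1.56, 1.178]
wrist_force: [-0.1, -0.3, -1.2]
finger_gap: 38.5
```

jog_arm:
  moves:
    - [[0, 0, -4, 0, 0.5, 0], [0, 0, -2, 0, 0, 0], [0, 0, -1, 0, 0, 0], [0, 0, 0, 0, 0, 0], [0, 0, 0, 0, 0, 0]]

```text
clock: 9.55
eef_pos: [615.0, -297.3, 58.4]
eef_rot: [-2.612, 1.56, 2.064]
wrist_force: [0.0, -0.1, -0.3]
finger_gap: 38.8
```

```bash
python3 -c "
from h import *
print(jaw())"
```

```text
(9.55, array([ 615. , -297.3,   58.4]), 'jaw deg', np.float64(-92.1), 'down', array([-0.005,  0.01 , -1.   ]), 'F', array([ 0. , -0.1, -0.3]), 'gap', 38.8)
```

jog_arm:
  moves:
    - [[0, 0, -1, 0.4, 0, 0], [0, 0, 0, 0, 0, 0], [0, 0, 0, 0, 0, 0]]

```text
clock: 9.85
eef_pos: [615.3, -297.4, 58.1]
eef_rot: [-2.862, 1.554, 1.814]
wrist_force: [0.2, -0.3, -1.1]
finger_gap: 38.8
```

jog_arm:
  moves:
    - [[0, 0, 0, 0, 0, 0], [0, 0, 0, 0, 0, 0], [0, 0, 0, 0, 0, 0], [0, 0, 0, 0, 0, 0], [0, 0, 0, 0, 0, 0]]
  gripper: 0.4

```text
clock: 10.35
eef_pos: [615.3, -297.5, 58.2]
eef_rot: [-2.876, 1.554, 1.8]
wrist_force: [-0.2, -0.5, -0.6]
finger_gap: 65.7
```

jog_arm:
  moves:
    - [[0, 0, 10, 0, 0, 0], [0, 0, 30, 0, 0, 0], [0, 0, 40, 0, 0, 0], [0, 0, 40, 0, 0, 0], [0, 0, 40, 0, 0, 0]]

```text
clock: 10.85
eef_pos: [612.3, -295.9, 219.9]
eef_rot: [-2.567, 1.546, 2.108]
wrist_force: [0.4, 0.8, -1.3]
finger_gap: 65.8
```

jog_arm:
  moves:
    - [[-30, 20, 20, 0, 0, 8], [-30, 10, 0, 0, 0, 8], [-30, 0, 0, 0, 0, 8], [0, 0, 0, 0, 0, 8], [0, 0, 0, 0, 0, 8]]
  gripper: 1

```text
clock: 11.35
eef_pos: [520.7, -265.5, 253.0]
eef_rot: [-2.892, 1.562, 2.505]
wrist_force: [-0.3, 0.4, -0.6]
finger_gap: 94.1
```

```bash
python3 -c "
from h import *
print(jaw()); im,d,p=wsnap('w6'); print(jaw())"
```

```text
(11.35, array([ 520.7, -265.5,  253. ]), 'jaw deg', np.float64(-50.72), 'down', array([-0.007,  0.005, -1.   ]), 'F', array([-0.3,  0.4, -0.6]), 'gap', 94.1)
(11.4, array([ 520.8, -265.5,  253.3]), 'jaw deg', np.float64(-50.18), 'down', array([-0.007,  0.005, -1.   ]), 'F', array([-0.4, -0.2, -0.2]), 'gap', 94.2)
```

View pics/w6.png

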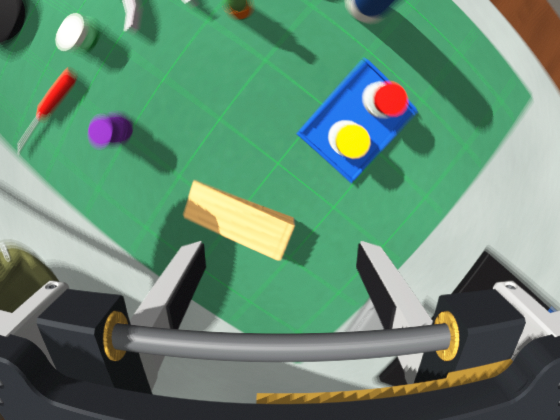

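The yellow jar stands upright in the tray at (350,140), beside the red one. The wedge lies with its thick end at right, top corners (296,218) and (279,260), and its thin end at left, (194,181) and (184,213).

```bash
cat > m5.py <<'E'
from h import *
im,d,p=load('w6')
V,U=np.mgrid[0:420,0:560]; W=wdepth(p,d,U,V)
m=(W[...,2]>4)&(W[...,0]>370)&(W[...,0]<500)&(W[...,1]>-350)&(W[...,1]<-160); m[:170]=0;m[268:]=0;m[:,:175]=0;m[:,305:]=0
k,l,s,c=cv2.connectedComponentsWithStats(m.astype(np.uint8)); i=1+np.argmax(s[1:,4]); print(s[i])
Q=W[l==i]; r=cv2.minAreaRect(Q[:,:2].astype(np.float32)); print('rect',r)
A=np.c_[Q[:,:2],np.ones(len(Q))]; g=np.linalg.lstsq(A,Q[:,2],rcond=None)[0]; print('slope',np.hypot(g[0],g[1]),'thin dir yaw',np.degrees(np.arctan2(-g[1],-g[0])), 'ctr z',g@[*r[0],1])
a=wplane(p,np.array([296,279]),np.array([218,260]),36.)[:,:2]; b=wplane(p,np.array([194,184]),np.array([181,213]),6.)[:,:2]
print('thick',a,'thin',b,'L',np.linalg.norm(a.mean(0)-b.mean(0)),'ctr',(a.mean(0)+b.mean(0))/2,'yaw',np.degrees(np.arctan2(*(b.mean(0)-a.mean(0))[::-1])))
E
python3 m5.py
```

```text
[ 182  180  112   80 4408]
rect ((432.65130615234375, -253.13412475585938), (56.92774200439453, 150.4736785888672), 16.863056182861328)
slope 0.20087445623943329 thin dir yaw 85.9962282999289 ctr z 19.395853091090835
thick [[ 491.68434526 -312.23631287]
 [ 430.5826074  -333.45192373]] thin [[ 436.10005174 -175.63024166]
 [ 388.08931333 -190.87623043]] L 147.95410676318065 ctr [ 436.61407943 -253.04867717] yaw 109.3565640599171
```

jog_arm:
  moves:
    - [[-15, -6, -20, 0, 0, 8.4], [-15, -6, -20, 0, 0, 8.4], [-15, -6, -20, 0, 0, 8.4], [-15, -6, -20, 0, 0, 8.4], [-14, -6, -20, 0, 0, 8.4]]

```text
clock: 11.9
eef_pos: [446.7, -296.2, 156.0]
eef_rot: [-1.201, 1.569, -1.343]
wrist_force: [0.0, -0.3, 0.2]
finger_gap: 94.2
```

jog_arm:
  moves:
    - [[0, 0, -15, 0, 0, 8.4], [0, 0, -15, 0, 0, 8.4], [0, 0, -15, 0, 0, 8.4], [0, 0, 0, 0, 0, 0], [0, 0, 0, 0, 0, 0]]

```text
clock: 12.4
eef_pos: [445.1, -297.0, 110.2]
eef_rot: [-1.341, 1.57, -1.043]
wrist_force: [0.1, -0.4, 0.4]
finger_gap: 94.0
```

```bash
python3 -c "
from h import *
print(jaw())"
```

```text
(12.4, array([ 445.1, -297. ,  110.2]), 'jaw deg', np.float64(17.07), 'down', array([ 0.001, -0.001, -1.   ]), 'F', array([ 0.1, -0.4,  0.4]), 'gap', 94.0)
```

jog_arm:
  moves:
    - [[1, 1, -30, 0, 0, 0], [0, 0, -25, 0, 0, 0], [0, 0, -15, 0, 0, 0], [0, 0, -5, 0, 0, 0], [0, 0, 0, 0, 0, 0]]

```text
clock: 12.9
eef_pos: [449.1, -297.8, 38.9]
eef_rot: [-0.968, 1.561, -0.695]
wrist_force: [-0.4, 1.5, -0.3]
finger_gap: 94.2
```

jog_arm:
  moves:
    - [[0, 0, 0, 0, 0, 0]]

```text
clock: 13.0
eef_pos: [449.6, -298.0, 40.0]
eef_rot: [-0.963, 1.559, -0.691]
wrist_force: [-0.6, -0.0, 0.4]
finger_gap: 93.6
```

jog_arm:
  moves:
    - [[-3, 2, -10, 0.4, 0.6, 0], [0, 0, -5, 0, 0, 0], [0, 0, 0, 0, 0, 0], [0, 0, 0, 0, 0, 0]]

```text
clock: 13.4
eef_pos: [447.2, -296.6, 25.9]
eef_rot: [-1.928, 1.569, -1.659]
wrist_force: [0.3, 1.4, 1.0]
finger_gap: 93.6
```

```bash
python3 -c "
from h import *
print(jaw())"
```

```text
(13.4, array([ 447.2, -296.6,   25.9]), 'jaw deg', np.float64(15.43), 'down', array([-0.   , -0.002, -1.   ]), 'F', array([0.3, 1.4, 1. ]), 'gap', 93.6)
```

Good. Closing on the wedge.

jog_arm:
  moves:
    - [[0, 0, -1, 0, 0, 1.5], [0, 0, 0, 0, 0, 0], [0, 0, 0, 0, 0, 0], [0, 0, 0, 0, 0, 0], [0, 0, 0, 0, 0, 0]]
  gripper: -1
  squeeze: 30

```text
clock: 13.9
eef_pos: [447.4, -296.7, 25.3]
eef_rot: [-1.609, 1.569, -1.312]
wrist_force: [-0.9, -0.8, -0.2]
finger_gap: 57.6
```

jog_arm:
  moves:
    - [[0, 0, 0, 0, 0, 0], [0, 0, 0, 0, 0, 0], [0, 0, 0, 0, 0, 0], [0, 0, 0, 0, 0, 0]]

```text
clock: 14.3
eef_pos: [447.4, -296.7, 25.4]
eef_rot: [-1.574, 1.569, -1.276]
wrist_force: [-0.5, -0.4, 0.6]
finger_gap: 25.8
```

```bash
python3 -c "
from h import *
print(jaw())"
```

```text
(14.3, array([ 447.4, -296.7,   25.4]), 'jaw deg', np.float64(17.05), 'down', array([ 0.001, -0.002, -1.   ]), 'F', array([-0.5, -0.4,  0.6]), 'gap', 25.8)
```

The gap fell below 55 mm, so the fingers missed the wedge. I'll look.

```bash
python3 -c "
from h import *
im,d,p=wsnap('w7')
q=wproj(p,np.array([[446.7,-296,30],[433.5,-253,21.]])); print(q)
im2,d2,p2=snap('side'); cv2.imwrite('pics/s7.png',np.hstack([im,cv2.resize(im2[180:390,60:260],(400,420),interpolation=cv2.INTER_CUBIC)])[:, ::1])
a=cv2.imread('pics/s7.png'); cv2.imwrite('pics/s7.png',cv2.resize(a,(800,350)))
print(jaw())"
```

```text
[[282.89693447 252.8993563 ]
 [282.97069501 176.9669075 ]]
(14.4, array([ 447.5, -296.8,   25.4]), 'jaw deg', np.float64(17.06), 'down', array([ 0.001, -0.002, -1.   ]), 'F', array([0.6, 0.4, 0.5]), 'gap', 17.5)
```

View pics/s7.png

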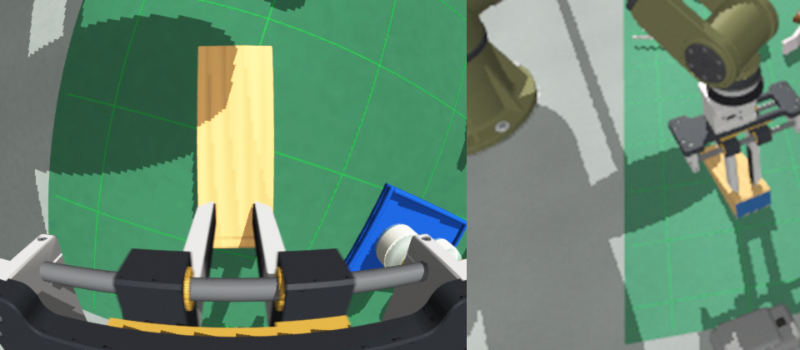

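```bash
python3 -c "
from h import *
print('tips',manip.tcp_to_tips,[a for a in dir(manip) if a[0]!='_'])
im,d,p=load('w7'); V,U=np.mgrid[0:420,0:560]; W=wdepth(p,d,U,V)
for (u,v) in [(250,247),(246,256),(240,275),(235,300),(316,247),(320,256),(325,275),(282,250),(282,285),(282,230),(282,200),(282,100)]: print(u,v,W[v,u].round(0),im[v,u])
for n in ('w1','w5'):
  im,d,p=load(n);V,U=np.mgrid[0:420,0:560]; W=wdepth(p,d,U,V)
  for (u,v) in [(198,246),(195,255),(190,262),(178,270),(235,248),(240,252)]: print(n,u,v,W[v,u].round(0),im[v,u])
"
```

```text
tips 19.0 ['Unreachable', 'camera', 'camera_params', 'read_state', 'sign_off', 'tcp_to_tips']
250 247 [ 426. -294.   38.] [233 234 235]
246 256 [ 425. -294.   52.] [233 235 235]
240 275 [ 425. -295.   73.] [234 235 236]
235 300 [ 425. -295.   95.] [234 234 235]
316 247 [ 463. -283.   38.] [234 235 236]
320 256 [ 463. -282.   53.] [233 236 235]
325 275 [ 464. -283.   73.] [234 235 235]
282 250 [ 446. -295.   29.] [144 230 252]
282 285 [ 452. -315.   34.] [123 206 244]
282 230 [ 442. -283.   26.] [148 234 253]
282 200 [ 437. -266.   22.] [158 240 254]
282 100 [ 420. -209.   11.] [159 241 254]
w1 198 246 [517.  -3. 299.] [154 155 157]
w1 195 255 [517.  -4. 310.] [45 44 44]
w1 190 262 [517.  -4. 318.] [72 74 74]
w1 178 270 [600.  33. 471.] [234 236 236]
w1 235 248 [ 423. -100.   -0.] [70 97 47]
w1 240 252 [ 426. -110.    1.] [ 69 101  48]
w5 198 246 [ 585. -210.   -1.] [136 185  91]
w5 195 255 [ 576. -206.   -0.] [135 184  90]
w5 190 262 [ 568. -200.   -0.] [135 186  91]
w5 178 270 [ 560. -186.   -0.] [135 184  91]
w5 235 248 [ 627. -264.  103.] [134 136 136]
w5 240 252 [ 627. -267.  108.] [134 135 134]
```

jog_arm:
  moves:
    - [[0, 0, 5, 0, 0, 0], [0, 0, 0, 0, 0, 0], [0, 0, 0, 0, 0, 0], [0, 0, 0, 0, 0, 0], [0, 0, 0, 0, 0, 0]]
  gripper: 1

```text
clock: 14.9
eef_pos: [447.5, -296.8, 31.0]
eef_rot: [-1.502, 1.568, -1.205]
wrist_force: [0.3, -0.2, -0.0]
finger_gap: 53.9
```

jog_arm:
  moves:
    - [[0, 0, 0, 0, 0, 0], [0, 0, 0, 0, 0, 0], [0, 0, 0, 0, 0, 0], [0, 0, 0, 0, 0, 0], [0, 0, 0, 0, 0, 0]]

```text
clock: 15.4
eef_pos: [447.4, -296.7, 30.8]
eef_rot: [-1.585, 1.569, -1.287]
wrist_force: [-0.3, -0.6, 0.3]
finger_gap: 92.6
```

```bash
python3 - <<'E'
from h import *
s=manip.read_state(); print(jaw()); im,d,p=wsnap('w8'); V,U=np.mgrid[0:420,0:560]; W=wdepth(p,d,U,V)
M=cv2.Rodrigues(np.array(p['rvec']))[0]; 
C=wray(p,280,210)[0]; print('cam',C,'cam-TCP',C-s['eef_pos'])
for a,b in((120,215),(350,440)):
    Z=W[225:300,a:b]; m=(Z[...,2]>s['eef_pos'][2]-30)&(np.linalg.norm(Z[...,:2]-s['eef_pos'][:2],axis=-1)<75)&(Z[...,2]<120)
    print('finger lowest z',np.percentile(Z[m][:,2],[0,1,3,10]).round(1),'at',Z[m][np.argsort(Z[m][:,2])[:3]].round(0).tolist())
E
```

```text
(15.4, array([ 447.4, -296.7,   30.8]), 'jaw deg', np.float64(17.05), 'down', array([ 0.001, -0.002, -1.   ]), 'F', array([-0.3, -0.6,  0.3]), 'gap', 92.6)
cam [ 421.49041806 -217.61707709  215.79165757] cam-TCP [-25.95280917  79.10830328 184.9483045 ]
finger lowest z [ 0.9 37.1 39.8 46.9] at [[399.0, -309.0, 1.0], [396.0, -319.0, 1.0], [409.0, -351.0, 1.0]]
finger lowest z [ 0.9 37.5 39.8 46.7] at [[513.0, -273.0, 1.0], [513.0, -276.0, 1.0], [515.0, -277.0, 1.0]]
```

```bash
python3 - <<'E'
from h import *
t=np.array([447.4,-296.7,30.8]); j=np.radians(17.05); jx=np.array([np.cos(j),np.sin(j)]); fx=np.array([-np.sin(j),np.cos(j)])
im,d,p=load('w8'); V,U=np.mgrid[0:420,0:560]; W=wdepth(p,d,U,V)
for r in range(300,420,20):
    print(r,[(u,int((W[r,u,:2]-t[:2])@jx),int((W[r,u,:2]-t[:2])@fx),int(W[r,u,2]-t[2])) for u in (20,70,110,150,230,282)])
o=np.array([645,73.4]); c,s=np.cos(np.radians(54.9)),np.sin(np.radians(54.9))
st=lambda P:(round(float((P[0]-o[0])*c+(P[1]-o[1])*s),1),round(float(-(P[0]-o[0])*s+(P[1]-o[1])*c),1))
im,d,p=load('w1'); V,U=np.mgrid[0:420,0:560]; W=wdepth(p,d,U,V)
g=im.astype(int).max(2); m=np.zeros(g.shape,bool); m[140:185,350:395]=1; m&=(g<45)&(W[...,2]>60)
v,u=np.nonzero(m); q=wplane(p,u.mean(),v.mean(),83.); print('dropper',q,'stand',st(q),W[m][:,2].max())
for nm,P in(('putty',wplane(p,203.,106.,50.)),('jar',(626.2,38.7)),('mark',(728.8,31.9))): print(nm,st(P))
E
```

```text
300 [(20, -276, -82, -31), (70, -66, 32, 113), (110, -52, 32, 111), (150, -57, 9, 74), (230, -41, -57, -31), (282, 0, -56, -31)]
320 [(20, -75, 33, 129), (70, -59, 33, 124), (110, -48, 31, 119), (150, -51, 9, 89), (230, -43, -76, -31), (282, 0, -76, -31)]
340 [(20, -68, 33, 137), (70, -60, 27, 126), (110, -48, 26, 122), (150, -36, 26, 120), (230, -14, 27, 118), (282, -1, 27, 118)]
360 [(20, -62, 33, 144), (70, -62, 19, 127), (110, -49, 20, 124), (150, -49, 0, 102), (230, -15, 21, 120), (282, -1, 22, 121)]
380 [(20, -64, 28, 146), (70, -55, 22, 137), (110, -49, 15, 128), (150, -49, -5, 106), (230, -49, -151, -32), (282, 0, -149, -32)]
400 [(20, -70, 18, 146), (70, -52, 22, 143), (110, -41, 23, 140), (150, -31, 22, 138), (230, -52, -181, -31), (282, -1, 17, 130)]
dropper [663.04943177 -79.19776223  83.        ] stand (-114.5, -102.5) 470.8048933902553
putty (-51.1, 119.7)
jar (-39.2, -4.6)
mark (14.2, -92.4)
```

Measured with the wrist depth, the fingertips sit about 6 mm above the reported TCP height, not 19 mm below it. That explains both misses. I'll use the measured offset and descend further, watching the force.

jog_arm:
  moves:
    - [[0, 0, -10, 0, 0, 0], [0, 0, -7, 0, 0, 0], [0, 0, 0, 0, 0, 0], [0, 0, 0, 0, 0, 0]]

```text
clock: 15.85
eef_pos: [447.1, -296.5, 11.7]
eef_rot: [-1.96, 1.569, -1.662]
wrist_force: [0.0, -0.5, 0.2]
finger_gap: 94.3
```

jog_arm:
  moves:
    - [[0, 0, -6, 0, 0, 0], [0, 0, 0, 0, 0, 0], [0, 0, 0, 0, 0, 0]]

```text
clock: 16.15
eef_pos: [447.2, -296.6, 5.2]
eef_rot: [-1.889, 1.569, -1.591]
wrist_force: [0.7, -0.2, 1.0]
finger_gap: 93.9
```

```bash
python3 - <<'E'
from h import *
print(jaw()); im,d,p=wsnap('w9'); V,U=np.mgrid[0:420,0:560]; W=wdepth(p,d,U,V); s=manip.read_state()
for a,b in((120,215),(350,440)):
    Z=W[225:300,a:b]; m=(Z[...,2]>5)&(np.linalg.norm(Z[...,:2]-s['eef_pos'][:2],axis=-1)<75)&(Z[...,2]<120)
    print('finger lowest z',np.percentile(Z[m][:,2],[0,1,3,10]).round(1))
E
```

```text
(16.15, array([ 447.2, -296.6,    5.2]), 'jaw deg', np.float64(17.05), 'down', array([-0.   , -0.002, -1.   ]), 'F', array([ 0.7, -0.2,  1. ]), 'gap', 93.9)
finger lowest z [10.4 12.5 15.2 22.2]
finger lowest z [ 9.9 12.3 14.7 21.3]
```

jog_arm:
  moves:
    - [[0, 0, 0, 0, 0, 0], [0, 0, 0, 0, 0, 0], [0, 0, 0, 0, 0, 0], [0, 0, 0, 0, 0, 0], [0, 0, 0, 0, 0, 0]]
  gripper: -1
  squeeze: 30

```text
clock: 16.7
eef_pos: [447.4, -296.7, 5.7]
eef_rot: [-1.607, 1.569, -1.309]
wrist_force: [0.3, -0.4, -0.5]
finger_gap: 57.3
```

jog_arm:
  moves:
    - [[0, 0, 0, 0, 0, 0], [0, 0, 0, 0, 0, 0], [0, 0, 10, 0, 0, 0], [0, 0, 20, 0, 0, 0], [0, 0, 20, 0, 0, 0]]

```text
clock: 17.2
eef_pos: [445.9, -295.6, 55.8]
eef_rot: [2.542, 1.567, 2.84]
wrist_force: [0.1, -1.2, -1.0]
finger_gap: 54.6
```

Held at 54.6 mm. I'll refine the stand pose from the closer, still view w4 before carrying.

```bash
python3 - <<'E'
from h import *
im,d,p=load('w4'); V,U=np.mgrid[0:420,0:560]; W=wdepth(p,d,U,V); hsv=cv2.cvtColor(im,cv2.COLOR_BGR2HSV)
W28=wplane(p,U,V,28.)
o=np.array([645,73.4]); a=np.radians(54.9); ex=np.array([np.cos(a),np.sin(a)]); ey=np.array([-ex[1],ex[0]])
L=(W28[...,:2]-o)@np.stack([ex,ey],1)
m=(np.abs(W[...,2]-28)<3.5)&(hsv[...,1]<70)&(hsv[...,2]>120)&(np.abs(L[...,0]+50)<50)&(np.abs(L[...,1])<60)&(np.abs(L[...,1])>25)
mid=[]
for sg in(1,-1):
    q=L[m&(sg*L[...,1]>0)]; s=(q[:,0]>-56)&(q[:,0]<-12)
    f=np.polyfit(q[s,0],q[s,1],1); print(sg,len(q),s.sum(),'slope deg',np.degrees(np.arctan(f[0])),'y at -30',np.polyval(f,-30),'x range',np.percentile(q[:,0],[0,1,99,100]),'y end',q[q[:,0]<-80][:,1].mean())
    mid.append(np.polyval(f,-30))
print('width',mid[0]-mid[1],'mid',np.mean(mid))
# brass pointer / deck lip
m=cv2.inRange(hsv,(15,110,120),(27,255,255))>0; m&=(W[...,2]>14)&(W[...,2]<24); LL=(W[...,:2]-o)@np.stack([ex,ey],1); m&=(LL[...,1]<-60)&(LL[...,1]>-125)&(np.abs(LL[...,0])<25)
if m.sum(): q=wplane(p,*np.nonzero(m)[::-1],19.5)[:,:2]; q=(q-o)@np.stack([ex,ey],1); print('pointer n',m.sum(),'x',np.percentile(q[:,0],[2,50,98]),'y',q[:,1].min(),q[:,1].max(),'slope',np.degrees(np.arctan(np.polyfit(q[:,1],q[:,0],1)[0])))
print(wproj(p,np.r_[o,28]))
E
```

```text
1 760 454 slope deg 0.1630036900734443 y at -30 34.745878064245765 x range [-85.46704982 -83.46999153  -5.56439478  -4.7486085 ] y end 44.60942537898336
-1 777 478 slope deg 0.04291337734877351 y at -30 -35.17853239144891 x range [-84.81864006 -83.09643153  -5.24033281  -5.22838902] y end -45.82018179650551
width 69.92441045569467 mid -0.2163271636015729
pointer n 403 x [-3.0980966   0.26813807  3.71381951] y -111.29902628393808 -65.68347098702364 slope -0.18124657037469505
[269.27921413 168.8780931 ]
```

jog_arm:
  moves:
    - [[0, 0, 25, 0, 0, 0], [15, 34, 0, 0, 0, -7.4], [15, 34, 0, 0, 0, -7.4], [15, 34, 0, 0, 0, -7.4], [15, 34, 0, 0, 0, -7.4]]

```text
clock: 17.7
eef_pos: [507.4, -159.6, 88.8]
eef_rot: [-0.652, 1.567, -0.893]
wrist_force: [0.8, -0.2, -1.2]
finger_gap: 55.1
```

jog_arm:
  moves:
    - [[15, 34, 0, 0, 0, -7.4], [15, 32, 0, 0, 0, -7.4], [10, 20, 0, 0, 0, -7.4], [0, 0, 0, 0, 0, 0], [0, 0, 0, 0, 0, 0]]

```text
clock: 18.2
eef_pos: [549.6, -66.1, 92.4]
eef_rot: [-0.273, 1.565, -0.914]
wrist_force: [0.5, -0.9, -1.3]
finger_gap: 54.8
```

```bash
cat >> h.py <<'E'
_o=np.array([645,73.4]); _a=np.radians(55.0); EX=np.array([np.cos(_a),np.sin(_a)]); EY=np.array([-EX[1],EX[0]])
def st(P): return (np.asarray(P)[...,:2]-_o)@np.stack([EX,EY],1)
E
python3 -c "
from h import *
print(jaw(),st(manip.read_state()['eef_pos']))"
```

```text
(18.2, array([549.6, -66.1,  92.4]), 'jaw deg', np.float64(-36.72), 'down', array([ 0.003, -0.004, -1.   ]), 'F', array([ 0.5, -0.9, -1.3]), 'gap', 54.8) [-168.98301465   -1.89505488]
```

jog_arm:
  moves:
    - [[-2, 1, -25, 0, 0, 1.7], [0, 0, -25, 0, 0, 0], [0, 0, -12, 0, 0, 0], [0, 0, 0, 0, 0, 0], [0, 0, 0, 0, 0, 0]]

```text
clock: 18.7
eef_pos: [547.0, -69.5, 31.3]
eef_rot: [-0.11, 1.563, -0.714]
wrist_force: [0.0, 1.3, -1.2]
finger_gap: 54.8
```

```bash
cat > m6.py <<'E'
from h import *
import sys
print(jaw(),st(manip.read_state()['eef_pos'])); im,d,p=wsnap(sys.argv[1]); V,U=np.mgrid[0:420,0:560]; W=wdepth(p,d,U,V); hsv=cv2.cvtColor(im,cv2.COLOR_BGR2HSV)
S=st(W); z0=float(sys.argv[2]) # wedge lift
m=cv2.inRange(hsv,(10,50,90),(24,190,255))>0; m&=(np.abs(S[...,1])<45)&(S[...,0]<-8 if len(sys.argv)<4 else S[...,0]<-8)&(W[...,2]>1.5)&(W[...,2]<60)
k,l,s,c=cv2.connectedComponentsWithStats(m.astype(np.uint8)); i=1+np.argmax(s[1:,4]); m=l==i
q=S[m]; print('n',m.sum(),'x',np.percentile(q[:,0],[.5,99.5]).round(1))
e=[]
x0,x1=np.percentile(q[:,0],[10,90])
for x in np.linspace(x0,x1,8):
    r=q[np.abs(q[:,0]-x)<4,1]
    if len(r)>10: e.append((x,r.min(),r.max()))
e=np.array(e); print(e.round(1).tolist()); mid=(e[:,1]+e[:,2])/2; f=np.polyfit(e[:,0],mid,1); print('axis rel yaw',np.degrees(np.arctan(f[0])),'y at -40',np.polyval(f,-40))
g=np.polyfit(q[:,0],W[m][:,2],1); print('top z slope',g[0],'=> thickness line at x=0',g[1], 'wedge origin x (if lift z0):',(21+z0-g[1])/g[0])
E
python3 m6.py w10 14
```

```text
(18.7, array([547. , -69.5,  31.3]), 'jaw deg', np.float64(-34.57), 'down', array([ 0.006, -0.005, -1.   ]), 'F', array([ 0. ,  1.3, -1.2]), 'gap', 54.8) [-173.25192105   -1.64234866]
n 11688 x [-202.7  -54.4]
[[-193.0, -28.2, 26.7], [-179.0, -28.3, 26.7], [-164.9, -30.9, 28.9], [-150.9, -28.5, 20.0], [-136.8, -28.1, 20.4], [-122.8, -28.4, 20.5], [-108.7, -22.7, 20.6], [-94.7, -22.2, 20.8]]
axis rel yaw -0.44601616230543994 y at -40 -2.8450256067313764
top z slope -0.20004814600407042 => thickness line at x=0 19.62118082622589 wedge origin x (if lift z0): -76.87558960661998
```

jog_arm:
  moves:
    - [[0, 1, -10, -0.3, 0.3, -0.4], [0, 0, -7, 0, 0, 0], [0, 0, -3, 0, 0, 0], [0, 0, 0, 0, 0, 0], [0, 0, 0, 0, 0, 0]]

```text
clock: 19.25
eef_pos: [548.0, -68.6, 11.6]
eef_rot: [-0.68, 1.559, -1.291]
wrist_force: [0.3, 0.7, -2.0]
finger_gap: 54.9
```

```bash
python3 -c "
from h import *
print(jaw(),st(manip.read_state()['eef_pos']))"
```

```text
(19.25, array([548. , -68.6,  11.6]), 'jaw deg', np.float64(-34.97), 'down', array([ 0.003, -0.012, -1.   ]), 'F', array([ 0.3,  0.7, -2. ]), 'gap', 54.9) [-171.96447625   -2.05189104]
```

jog_arm:
  moves:
    - [[-1, 1, -3, 0.7, 0.2, 0], [9, 12, 0, 0, 0, 0], [9, 12, 0, 0, 0, 0], [8, 12, 0, 0, 0, 0], [0, 0, 0, 0, 0, 0]]

```text
clock: 19.75
eef_pos: [575.8, -28.0, 9.1]
eef_rot: [1.739, 1.569, 1.129]
wrist_force: [-0.3, -0.2, -1.1]
finger_gap: 54.8
```

```bash
python3 m6.py w11 3
```

```text
(19.75, array([575.8, -28. ,   9.1]), 'jaw deg', np.float64(-34.96), 'down', array([ 0.001,  0.002, -1.   ]), 'F', array([-0.3, -0.2, -1.1]), 'gap', 54.8) [-122.77125719   -1.49866779]
n 13993 x [-152.1   -8.4]
[[-142.1, -28.1, 26.6], [-124.3, -28.3, 26.6], [-106.6, -28.1, 20.3], [-88.8, -22.7, 20.2], [-71.1, -22.7, 20.2], [-53.3, -23.2, 26.3], [-35.6, -22.4, 26.5], [-17.9, -28.8, 26.3]]
axis rel yaw 1.046621427982649 y at -40 0.024836467942511042
top z slope -0.19728504698096047 => thickness line at x=0 7.838933870082312 wedge origin x (if lift z0): -81.91733928764178
```

jog_arm:
  moves:
    - [[7, 11, 0, 0, 0, 0], [0, 0, -2, 0, 0, 0], [0, 0, -1, 0, 0, 0], [0, 0, 0, 0, 0, 0], [0, 0, 0, 0, 0, 0]]

```text
clock: 20.3
eef_pos: [582.7, -16.9, 5.8]
eef_rot: [1.918, 1.569, 1.308]
wrist_force: [-0.2, -0.6, 0.5]
finger_gap: 54.9
```

jog_arm:
  moves:
    - [[0, 0, 0, 0, 0, 0], [0, 0, 0, 0, 0, 0], [0, 0, 0, 0, 0, 0]]
  gripper: 0.5

```text
clock: 20.6
eef_pos: [582.6, -17.5, 5.9]
eef_rot: [1.783, 1.569, 1.171]
wrist_force: [0.2, 0.4, -0.5]
finger_gap: 70.1
```

```bash
python3 m6.py w12 0
```

```text
(20.6, array([582.6, -17.5,   5.9]), 'jaw deg', np.float64(-35.01), 'down', array([ 0.001,  0.002, -1.   ]), 'F', array([ 0.2,  0.4, -0.5]), 'gap', 70.1) [-110.23649296   -1.02568436]
n 13158 x [-139.1   -8.3]
[[-129.2, -27.6, 27.3], [-113.0, -27.6, 27.2], [-96.8, -27.8, 20.6], [-80.5, -27.9, 20.7], [-64.3, -27.9, 26.8], [-48.1, -22.2, 27.3], [-31.8, -21.9, 27.0], [-15.6, -28.3, 26.6]]
axis rel yaw 1.2717671045533046 y at -40 0.2295842453227861
top z slope -0.20021311691683827 => thickness line at x=0 6.776201302900672 wedge origin x (if lift z0): -71.0432908499567
```

Wedge is straight in the channel. I'll retreat upward and back behind it, and measure the mark against the pointer from the stored views.

jog_arm:
  moves:
    - [[0, 0, 20, 0, 0, 0], [0, 0, 30, 0, 0, 0], [0, 0, 25, 0, 0, 0], [-15, -22, 0, 0, 0, 0], [-15, -22, 0, 0, 0, 0]]
  gripper: -1

```text
clock: 21.15
eef_pos: [552.1, -60.8, 83.2]
eef_rot: [2.176, 1.569, 1.568]
wrist_force: [0.7, -0.3, 0.5]
finger_gap: 33.9
```

```bash
cat > mk.py <<'E'
from h import *
import sys
def mark(name,verb=True):
    im,d,p=load(name); V,U=np.mgrid[0:420,0:560]; W=wdepth(p,d,U,V); S=st(W); hsv=cv2.cvtColor(im,cv2.COLOR_BGR2HSV)
    m=((hsv[...,0]<7)|(hsv[...,0]>174))&(hsv[...,1]>150)&(hsv[...,2]>90)&(S[...,0]>-10)&(S[...,0]<45)&(S[...,1]<-75)&(S[...,1]>-130)
    q=W[m]; z=q[:,2]; h=np.histogram(z,bins=np.arange(20,45,1.))
    b=cv2.inRange(hsv,(15,110,100),(27,255,255))>0; b&=(S[...,0]>-15)&(S[...,0]<15)&(S[...,1]<-68)&(S[...,1]>-115)&(W[...,2]>12)&(W[...,2]<50)
    pz=W[b][:,2]
    # white post top reference (64 mm) and foot (6)
    w=(hsv[...,1]<40)&(hsv[...,2]>150)&(S[...,0]>0)&(S[...,0]<40)&(S[...,1]<-80)&(S[...,1]>-125)&(W[...,2]>55)
    print(name,'red n',m.sum(),'top face z',np.median(z[z>np.percentile(z,90)-2.5]).round(2),'x',np.percentile(S[m][:,0],[1,99]).round(1),'y',np.percentile(S[m][:,1],[1,99]).round(1),'| pointer n',b.sum(),np.median(pz).round(2) if b.any() else None,'| post top',np.median(W[w][:,2]).round(2) if w.any() else None)
    i=h[0]>3; print('   hist',dict(zip(h[1][:-1][i].tolist(),h[0][i].tolist())))
for n in sys.argv[1:]: mark(n)
E
python3 mk.py w1 w4 w11 w12; python3 -c "
from h import *
print(jaw(),st(manip.read_state()['eef_pos']))"
```

```text
w1 red n 115 top face z 36.61 x [ 7.5 32.9] y [-110.7  -85.5] | pointer n 147 17.85 | post top 62.26
   hist {31.0: 5, 33.0: 4, 34.0: 10, 35.0: 24, 36.0: 35, 37.0: 22, 38.0: 4}
w4 red n 308 top face z 36.49 x [ 7.4 25.8] y [-111.5  -85.7] | pointer n 386 18.08 | post top 62.36
   hist {32.0: 4, 33.0: 9, 34.0: 8, 35.0: 82, 36.0: 131, 37.0: 61}
w11 red n 640 top face z 36.33 x [ 7.5 25.5] y [-111.7  -85.5] | pointer n 780 18.03 | post top 62.29
   hist {31.0: 7, 32.0: 21, 33.0: 29, 34.0: 48, 35.0: 161, 36.0: 252, 37.0: 107, 38.0: 13}
w12 red n 680 top face z 36.38 x [ 7.6 25.6] y [-111.3  -85.5] | pointer n 827 18.0 | post top 62.26
   hist {31.0: 10, 32.0: 23, 33.0: 32, 34.0: 44, 35.0: 164, 36.0: 280, 37.0: 111, 38.0: 10}
(21.15, array([552.1, -60.8,  83.2]), 'jaw deg', np.float64(-34.85), 'down', array([ 0.   ,  0.002, -1.   ]), 'F', array([ 0.7, -0.3,  0.5]), 'gap', 33.9) [-163.224306     -0.83979025]
```

jog_arm:
  moves:
    - [[-3, -3, -25, 0, 0, 0], [0, 0, -25, 0, 0, 0], [0, 0, -15, 0, 0, 0], [0, 0, 0, 0, 0, 0], [0, 0, 0, 0, 0, 0]]

```text
clock: 21.65
eef_pos: [548.4, -66.9, 18.6]
eef_rot: [0.792, 1.567, 0.18]
wrist_force: [0.7, -0.2, -0.4]
finger_gap: 0.3
```

```bash
python3 -c "
from h import *
print(jaw(),st(manip.read_state()['eef_pos']))"
```

```text
(21.65, array([548.4, -66.9,  18.6]), 'jaw deg', np.float64(-35.04), 'down', array([ 0.004,  0.001, -1.   ]), 'F', array([ 0.7, -0.2, -0.4]), 'gap', 0.3) [-170.32323034   -1.34736263]
```

jog_arm:
  moves:
    - [[-1, 1, -10, 0, 0.2, 0], [0, 0, -4, 0, 0, 0], [0, 0, 0, 0, 0, 0], [8, 12, 0, 0, 0, 0], [8, 12, 0, 0, 0, 0]]

```text
clock: 22.15
eef_pos: [565.1, -41.3, 5.9]
eef_rot: [0.632, 1.568, 0.018]
wrist_force: [-0.2, -0.1, -0.8]
finger_gap: 0.8
```

jog_arm:
  moves:
    - [[5, 7, 0, 0, 0, 0], [5, 7, 0, 0, 0, 0], [5, 7, 0, 0, 0, 0], [5, 7, 0, 0, 0, 0], [5, 7, 0, 0, 0, 0]]

```text
clock: 22.65
eef_pos: [592.3, -2.5, 6.1]
eef_rot: [-0.323, 1.568, -0.934]
wrist_force: [-3.8, -5.2, 1.2]
finger_gap: 0.5
```

```bash
python3 m6.py w13 0; python3 mk.py w13
```

```text
(22.65, array([592.3,  -2.5,   6.1]), 'jaw deg', np.float64(-34.98), 'down', array([ 0.001, -0.002, -1.   ]), 'F', array([-3.8, -5.2,  1.2]), 'gap', 0.5) [-92.35931428  -0.39285509]
n 9063 x [-84.5  -8.3]
[[-77.6, -27.6, 27.4], [-68.3, -27.4, 27.6], [-59.0, -27.3, 31.4], [-49.8, -32.2, 31.3], [-40.5, -31.6, 31.4], [-31.2, -21.5, 31.7], [-22.0, -27.5, 31.6], [-12.7, -27.3, 27.5]]
axis rel yaw 1.517674416527711 y at -40 1.2352409470288097
top z slope -0.19995946696975805 => thickness line at x=0 17.512531970068753 wedge origin x (if lift z0): -17.440874807186262
w13 red n 702 top face z 36.72 x [ 8.2 35.5] y [-116.6  -85.5] | pointer n 799 25.28 | post top 62.28
   hist {31.0: 15, 32.0: 24, 33.0: 32, 34.0: 36, 35.0: 134, 36.0: 256, 37.0: 86, 38.0: 16, 39.0: 12, 40.0: 10, 41.0: 4, 42.0: 5, 43.0: 7}
```

Pushing works: rise 7.3 mm, wedge straight, 6 N. About 50 mm to go.

jog_arm:
  moves:
    - [[5, 7, 0, 0, 0, 0], [5, 7, 0, 0, 0, 0], [5, 6.5, 0, 0, 0, 0], [4, 6, 0, 0, 0, 0], [0, 0, 0, 0, 0, 0]]

```text
clock: 23.2
eef_pos: [612.9, 26.5, 6.1]
eef_rot: [-0.706, 1.568, -1.316]
wrist_force: [-0.9, 0.4, -0.3]
finger_gap: 0.5
```

```bash
python3 m6.py w14 0; python3 mk.py w14
```

```text
(23.2, array([612.9,  26.5,   6.1]), 'jaw deg', np.float64(-34.94), 'down', array([ 0.001, -0.003, -1.   ]), 'F', array([-0.9,  0.4, -0.3]), 'gap', 0.5) [-56.86648555  -0.59922662]
n 3756 x [-52.8  -8.1]
[[-46.2, -32.1, 31.4], [-41.0, -32.0, 31.3], [-35.8, -32.0, 31.2], [-30.6, -32.1, 31.2], [-25.5, -31.9, 31.2], [-20.3, -32.1, 31.3], [-15.1, -32.1, 31.3], [-9.9, -27.7, 31.2]]
axis rel yaw 1.9145023054674806 y at -40 -0.5192426379689504
top z slope -0.13368884102130152 => thickness line at x=0 25.61448036559737 wedge origin x (if lift z0): 34.516570944482304
w14 red n 731 top face z 36.45 x [ 4.1 25.8] y [-112.5  -85.6] | pointer n 848 32.3 | post top 62.32
   hist {31.0: 16, 32.0: 17, 33.0: 36, 34.0: 38, 35.0: 160, 36.0: 331, 37.0: 104, 38.0: 7}
```

jog_arm:
  moves:
    - [[2, 3, 0, 0, 0, 0], [2, 3, 0, 0, 0, 0], [2, 3, 0, 0, 0, 0], [0, 0, 0, 0, 0, 0], [0, 0, 0, 0, 0, 0]]

```text
clock: 23.75
eef_pos: [618.8, 35.3, 6.0]
eef_rot: [-0.972, 1.568, -1.583]
wrist_force: [-1.9, -3.5, 1.3]
finger_gap: 0.5
```

```bash
python3 -c "
from h import *
print(jaw(),st(manip.read_state()['eef_pos'])); wsnap('w15')"; python3 mk.py w15
```

```text
(23.75, array([618.8,  35.3,   6. ]), 'jaw deg', np.float64(-34.97), 'down', array([-0.   , -0.003, -1.   ]), 'F', array([-1.9, -3.5,  1.3]), 'gap', 0.5) [-46.26045154  -0.37112964]
w15 red n 702 top face z 36.44 x [ 1.3 25.9] y [-111.4  -85.5] | pointer n 906 34.36 | post top 62.28
   hist {31.0: 7, 32.0: 45, 33.0: 43, 34.0: 37, 35.0: 143, 36.0: 296, 37.0: 102, 38.0: 12}
```

jog_arm:
  moves:
    - [[1.5, 2, 0, 0, 0, 0], [1.5, 2, 0, 0, 0, 0], [0, 0, 0, 0, 0, 0], [0, 0, 0, 0, 0, 0]]

```text
clock: 24.2
eef_pos: [621.8, 39.3, 6.1]
eef_rot: [-1.1, 1.568, -1.71]
wrist_force: [-3.0, -4.4, 1.5]
finger_gap: 0.2
```

```bash
python3 -c "
from h import *
print(jaw(),st(manip.read_state()['eef_pos'])); wsnap('w16')"; python3 mk.py w16
```

```text
(24.2, array([621.8,  39.3,   6.1]), 'jaw deg', np.float64(-35.0), 'down', array([-0.   , -0.003, -1.   ]), 'F', array([-3. , -4.4,  1.5]), 'gap', 0.2) [-41.25191301  -0.60654118]
w16 red n 693 top face z 36.47 x [ 8.  25.9] y [-112.6  -85.6] | pointer n 908 35.35 | post top 62.2
   hist {31.0: 13, 32.0: 24, 33.0: 28, 34.0: 61, 35.0: 122, 36.0: 313, 37.0: 110, 38.0: 9}
```

The pointer top reads 35.35 against a target of about 35.4. I'll back off along the channel, then rise and check.

jog_arm:
  moves:
    - [[-3, -4, 0, 0, 0, 0], [-9, -13, 0, 0, 0, 0], [-12, -17, 0, 0, 0, 0], [-12, -17, 10, 0, 0, 0], [-6, -9, 30, 0, 0, 0]]

```text
clock: 24.75
eef_pos: [576.9, -20.6, 43.3]
eef_rot: [-2.513, 1.567, -3.122]
wrist_force: [0.4, -0.4, -0.6]
finger_gap: 0.7
```

jog_arm:
  moves:
    - [[0, 0, 40, 0, 0, 0], [0, 0, 40, 0, 0, 0], [0, 0, 0, 0, 0, 0], [0, 0, 0, 0, 0, 0], [0, 0, 0, 0, 0, 0]]

```text
clock: 25.25
eef_pos: [576.8, -22.0, 129.2]
eef_rot: [0.991, 1.567, 0.38]
wrist_force: [-0.7, -0.2, 0.2]
finger_gap: 0.6
```

```bash
python3 -c "
from h import *
print(jaw()); im,d,p=wsnap('w17')
t,dt,pt=snap('top'); sd,_,_=snap('side')
cv2.imwrite('pics/fin.png',np.hstack([cv2.resize(im,(467,350)),cv2.resize(t[120:290,190:400],(333,270))[:270].repeat(1,0) if 0 else cv2.resize(t[120:290,190:400],(333,350))]))
hsv=cv2.cvtColor(t,cv2.COLOR_BGR2HSV); m=cv2.inRange(hsv,(22,150,150),(32,255,255)); m[:150]=0;m[230:]=0;m[:,:340]=0;m[:,400:]=0
v,u=np.nonzero(m); print('jar lid',len(u),plane(pt,u.mean(),v.mean(),67.),np.median(world(pt,dt[v,u],u,v)[:,2]))
"; python3 mk.py w17
```

```text
(25.25, array([576.8, -22. , 129.2]), 'jaw deg', np.float64(-34.99), 'down', array([ 0.003,  0.001, -1.   ]), 'F', array([-0.7, -0.2,  0.2]), 'gap', 0.6)
jar lid 94 [ 614.43433337 -297.1429734    67.        ] 69.78681339210627
w17 red n 266 top face z 36.45 x [ 7.4 25.4] y [-111.2  -85.6] | pointer n 381 35.17 | post top 62.3
   hist {31.0: 4, 32.0: 14, 33.0: 11, 34.0: 16, 35.0: 65, 36.0: 108, 37.0: 44}
```

View pics/fin.png

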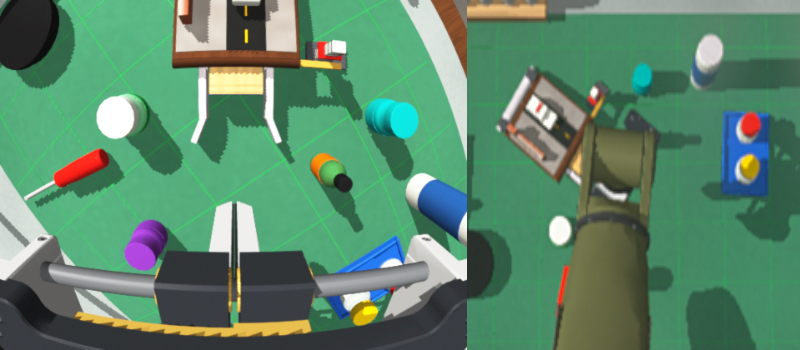

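The final view shows the wedge under the deck at (236,80) and the pointer level with the mark at (322,60). The jar is upright in the tray and the robot is clear. Handing in.

```bash
python3 -c "
from h import *
print(manip.sign_off())"
```

```text
the job is handed in; nothing more can be done
None
```

I finished the task and handed it in at about 25 s of the 72 s allowed; sign-off gave no verdict.

**What I did:** I stood the yellow-lidded jar in the empty half of the tray. I then carried the wedge to the channel mouth, set it down, and pushed it in with closed fingers until the deck rested on it at the mark.

**Last checks:**
- **Jar:** its lid is at about (614, -297), close to the tray target of (614, -298). It stands upright in the last picture.
- **Pointer:** its top reads 35.2 mm and the mark's top 36.45 mm, so pointer and mark middles are about 0.3 mm apart (limit 2.5 mm).
- **Wedge:** it lay straight in the channel, with its middle at about 42 mm past the lip, worked out from the finger position.
- **Robot:** it stands clear of everything, with no contact force. The bystanders look undisturbed in the pictures, but I did not measure them.

**What went wrong or disagreed:**
- **Two missed grasps:** the first tries at the jar and the wedge closed above them. The wrist depth put the fingertips about 6 mm above the reported TCP, not 19 mm ahead of it, so I used the measured value. Nothing was disturbed.
- **Jar grip:** the fingers stopped at 38.5 mm on the 44 mm jar, and I did not find out why. It held well.
- **Depth reading:** the wrist camera reads about 1.5 mm low near the stand. This cancels in the pointer-to-mark comparison.

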